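# Refit the toy carousel's handle and turn it to its stop

## Task

The square-bored wooden handle of the toy carousel has come off: fit it right way up on the carousel's square shaft, fully home on the white shoulder, and then turn the carousel clockwise (seen from above) until it reaches its stop. Leave the handle in place on the shaft, and leave the other toys where they are.

Things in the scene. Friction and masses are not known exactly. Their poses are not given: they have to be found in the camera images.
- handle: Loose wooden handle, upright on the counter, 0.08-0.17 kg. Square hub 40 x 40 mm, 34 mm high, with a 22.5 mm square bore right through along z, parallel to the hub's sides. Two arms, 16 mm wide, 12 to 28 mm above the underside, reach along its +x and -x to 54 mm from the centre. Grip the hub's two free faces, which look along its y, 40 mm apart. Origin: centre of the underside, on the bore's axis.
- shaft_seat (a point): Centre of the carousel's white shoulder (60 mm across, 72 mm above the counter) on which the fitted handle's underside rests. The dark steel shaft stands on it: 20 mm square, sides along this frame's x and y, 24 mm high, topped by the nose. z up; turns with the platter. The handle fits in any of four quarter-turn positions, with 1.25 mm clearance a side (about 7 degrees of play).
- nose_tip (a point): Centre of the top of the shaft's round tapered nose, on the carousel's axis, 32 mm above the shoulder. The nose is 18.4 mm across where it meets the square shaft, 12 mm at the top, 8 mm high. Axes as the shaft's.
- platter (a joint): Turn of the carousel's red platter (200 mm across, top 37 mm above the counter) and its shaft, rad; grows clockwise seen from above; hard stop at 2.0, starts at 1.0 to 1.4. Stiff (0.12 N m friction), stays where left. Two ducks and two bears, up to 42 mm high, are fixed on it 77 mm from the axis, at 45 degrees to the shaft's sides. At the stop a white lug on its rim meets the steel pin.
- stand: The carousel's white round stand, 170 mm across and 25 mm high, fixed to the counter, with a 44 mm high steel stop pin 122 mm from the axis. Origin: centre of its underside, on the carousel's axis.
- ring: flat round wooden ring with a ROUND hole: 58 mm outside, 20 mm hole, 18 mm high; not part of the job; origin centre of underside
- duck: small yellow toy duck, about 50 mm long, 47 mm high; not part of the job; origin centre of underside
- bear: small dark wooden bear figure, 38 mm across, 45 mm high; not part of the job; origin centre of underside
- car: blue and white toy car 70 x 46 x 38 mm; not part of the job; origin centre of underside
- cup: green plastic toy cup, 68 mm across the rim, 60 mm high; not part of the job; origin centre of underside
- house: little wooden house with a green roof, 40 x 56 mm, 62 mm high; not part of the job; origin centre of underside

How it is judged:
By the outcome, as a careful person would: the job done as asked, in the order asked, and still so for the second after the job is handed in, with the robot touching nothing.
It also fails if it takes over 51 s, if anything falls off the work surface, if the arm or the gripper's body presses on something with over 40 N, if the wrist force passes 120 N, or if a joint passes its speed limit or range.

## Robot

A 6-joint arm with a two-finger parallel gripper is mounted at the origin on the work surface. World frame = base frame: x ahead of the robot, y to its left, z up, the work surface at z = 0. Lengths are in m, angles in rad, forces in N, time in s.
With the tool pointing down it reaches from about 0.325 to 0.875 m from the base axis. Payload 4.4 kg.
Tool frame: the origin (TCP) lies at the very end of the fingers, on their centre line; the grasp point (between the pads) lies 19 mm behind it; z points along the fingers, y is the line along which they close (so a half turn about z gives the same grasp; the last joint's range is limited). The gripper opens to 85 mm and grips with 20 to 120 N. Pads are 22 mm wide; open, the fingers measure 114 mm over their backs; the gripper's body (76 mm by 85 mm) begins 54 mm behind the grasp point. The pads swing forward as they close: fully open they stand 13 mm farther back than shut.
Start: joints at [0.955, 0.207, 1.542, -0, 1.393, -0.15], TCP at [0.258, 0.514, 0.231] pointing down, gripper open.
Joint ranges: [-2.73, 2.73], [-0.86, 2.22], [0.23, 2.46], [-1.11, 4.25], [0.08, 2.63], [-2.82, 2.82]. Speed limits (rad/s): [2.79, 2.79, 3.14, 3.14, 3.14, 3.14].

## Interface

Orientations are given as a rotation vector (axis times angle).
In Python, from bench import robot gives the robot as it stands. The module is installed in compiled form; this text tells all that it offers.
- The arm moves only by the tool move_arm, never from a script. Its argument "series" is a list that holds one entry, the list of rows, each a list of 7 numbers: the opening, from 0 (shut) to 1 (fully open), then the shift along the world's x, y, z in mm, then the turn, a rotation vector about the world's x, y, z in degrees. In form: [[[grip, x, y, z, wx, wy, wz], ...]]. A call has exactly 8 rows; each row is the pose to reach, as a shift and turn from the pose commanded when the call began; what a row does not reach only later rows make up. A row lasts 1/8 s, in which the tool goes at most 62.5 mm and 10.7 degrees, less where a joint would pass 70% of its speed; a pose out of reach is approached as far as the arm can. A call with a gripper value outside its range is refused whole. The fingers move at their own pace and stop on an object; the grip force is fixed at half the most. Time passes only in rows, so rows that repeat a pose let the fingers close, or fill a call up. It gives the time, the measured TCP pose, the force, the opening and the grip force at its end, in the units of the state.
- robot.observe(): the state, without advancing time (a new reading comes with each control period).
- robot.read_camera(name): name is "side" or "top" or "wrist"; returns a dict with "frame" (420x560x3 uint8, red, green, blue), "fx", "fy", "cx", "cy" (pixels), "rvec" (rotation vector, rad) and "tvec" (3), from world to camera coordinates, as OpenCV has them. Camera axes: x right, y down, z forward; pixel columns grow to the right and rows downward; lengths in m; the calibration is good to about 2 mm. A picture is of the moment at which its call begins. There is no depth.
- robot.sign_off(): hands the job in; it is judged then, once.
The state is a dict: "t": time; "q": joint angles; "joint_vel": joint speeds; "tau": joint torques, N m; "tcp_pos": TCP position; "ee_rot": TCP orientation; "ft_force": force on the tool from outside, world axes, zero at the start; "torque": the same for the moment, N m; "width": finger opening in m; "finger_force": force on a finger pad.
Only numpy, scipy, OpenCV 4.12 (cv2) and the standard library are available. Lean on these libraries where they do the work, as an engineer would, in place of code of your own. Each camera call takes 0.05 s, during which the arm holds its last target. There are 200 camera calls.

## Working session

There is one attempt and no reset: what is moved stays moved. The work goes in short steps, Python scripts to look and compute and a tool call to move; the robot and the scene stay as the last step left them, time stands still between calls to the robot, and variables do not carry over. Pictures are saved under pics/ and viewed, at most 10 in all, crops included, and the job is handed in when it is done.

Besides the shell and the picture viewer there is one more tool, called after "Request:" by a JSON object that holds its "op" and its "data". move_arm: Moves the arm, as the interface text tells. Its arguments: {"type":"object","properties":{"series":{"type":"array"}},"required":["series"]}

```bash
mkdir -p pics; cat > h.py <<'E'
import numpy as np,cv2
from bench import robot
def cam(n,f=None):
    c=robot.read_camera(n)
    if f: cv2.imwrite('pics/'+f,c['frame'][:,:,::-1])
    R=cv2.Rodrigues(np.array(c['rvec'],float))[0];t=np.array(c['tvec'],float).ravel()
    return c,R,t
def ray(c,R,t,u,v,z):
    d=R.T@np.array([(u-c['cx'])/c['fx'],(v-c['cy'])/c['fy'],1]);o=-R.T@t
    return o+d*(z-o[2])/d[2]
def proj(c,R,t,p):
    q=R@np.array(p)+t;return c['fx']*q[0]/q[2]+c['cx'],c['fy']*q[1]/q[2]+c['cy']
E
python3 - <<'E'
from h import *
for n in('top','side'):
    c,R,t=cam(n,n+'.png');print(n,c['fx'],-R.T@t,R[2])
s=robot.observe();print(s['t'],s['tcp_pos'],s['ee_rot'])
E
```

```text
top 409.8490099594225 [ 0.50090927 -0.00771322  1.34079732] [ 0.03214754 -0.00203478 -0.99948106]
side 401.18162405572406 [ 0.41155474 -0.81119293  0.80696417] [ 0.13579866  0.74008131 -0.65866409]
0.1 [0.25784773 0.51316166 0.23021364] [-0.72485389 -3.05601847  0.00311216]
```

View pics/top.png

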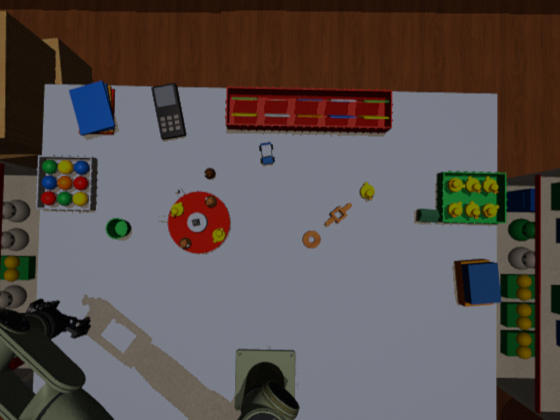

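View pics/side.png

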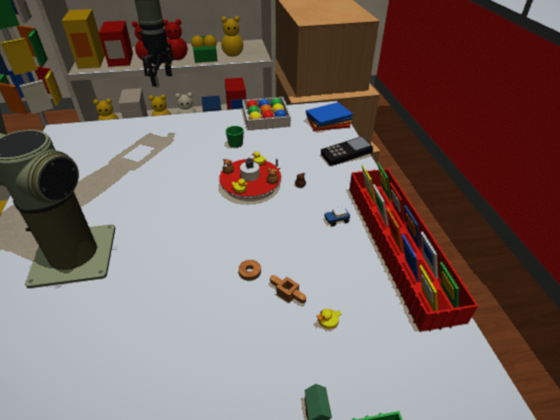

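```bash
python3 - <<'E'
from h import *
im=cv2.imread('pics/top.png')
a=cv2.resize(im[180:264,150:250],None,fx=7,fy=7,interpolation=cv2.INTER_CUBIC)[:, :]
b=cv2.resize(im[180:250,300:380],None,fx=5,fy=5,interpolation=cv2.INTER_CUBIC)
o=np.zeros((600,800,3),np.uint8);a=cv2.resize(im[185:257,157:237],None,fx=5,fy=5,interpolation=cv2.INTER_CUBIC)
o[:360,:400]=a;o[:350,400:800]=b
cv2.imwrite('pics/crop.png',o[:360])
c,R,t=cam('top')
for n,u,v,z in [('h',338,214,.034),('e1',327,224,.028),('e2',350,205,.028),('car',197,222,.1),('ring',312,239,.018),('duck',367,191,.03),('stand?',199,222,.037),('pin',179,191,.044)]:print(n,ray(c,R,t,u,v,z).round(4))
E
```

```text
h [ 0.5379 -0.2223  0.034 ]
e1 [ 0.5053 -0.1885  0.028 ]
e2 [ 0.5677 -0.2614  0.028 ]
car [0.5033 0.2148 0.1   ]
ring [ 0.4561 -0.1423  0.018 ]
duck [ 0.6136 -0.3149  0.03  ]
stand? [0.5035 0.2197 0.037 ]
pin [0.6004 0.2844 0.044 ]
```

View pics/crop.png

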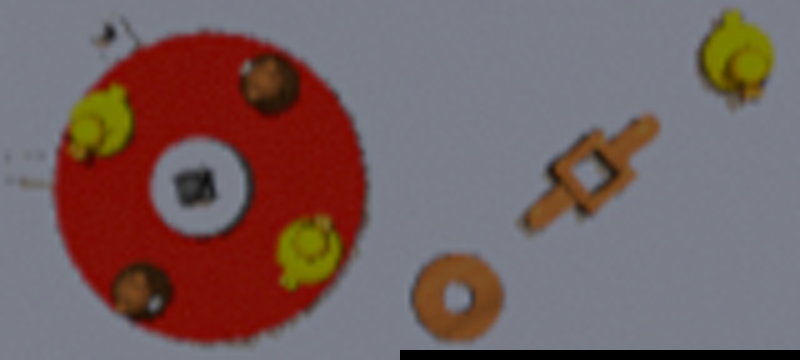

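Request:
{"op": "move_arm", "data": {"series": [[[1, 60, -75, 10, 0, 0, -10], [1, 120, -150, 20, 0, 0, -20], [1, 180, -220, 20, 0, 0, -30], [1, 220, -270, 20, 0, 0, -40], [1, 245, -297, 20, 0, 0, -50], [1, 245, -297, 20, 0, 0, -52], [1, 245, -297, 20, 0, 0, -52], [1, 245, -297, 20, 0, 0, -52]]]}}

```text
t: 1.15
tcp_pos: [0.5032, 0.2163, 0.2508]
ee_rot: [-1.993, -2.427, 0.001]
ft_force: [-0.5, 0.0, 0.7]
width: 0.0853
finger_force: 0.0
```

```bash
python3 - <<'E'
from h import *
c,R,t=cam('wrist','w1.png');s=robot.observe();print(s['t'],s['tcp_pos'],s['ee_rot'],-R.T@t,R[2],c['fx'])
for p in [(.5033,.2148,.104),(.5035,.217,.072)]:print(proj(c,R,t,p))
E
```

```text
1.2 [0.5025592  0.217184   0.25082372] [-1.99066360e+00 -2.42861598e+00  9.68689524e-04] [0.49062568 0.28395419 0.39235578] [ 0.05212083 -0.26961824 -0.96155573] 316.460354138669
(np.float64(281.122774701278), np.float64(192.67249996924912))
(np.float64(281.8300780459438), np.float64(183.33128927112273))
```

View pics/w1.png

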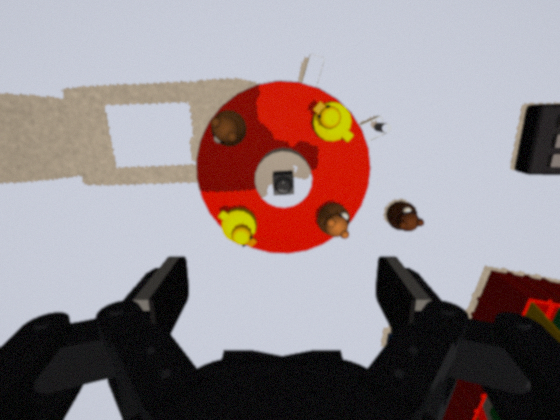

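```bash
python3 - <<'E'
import cv2
im=cv2.imread('pics/w1.png')
a=cv2.convertScaleAbs(cv2.resize(im[145:215,245:325],None,fx=8,fy=8,interpolation=cv2.INTER_CUBIC),alpha=1.8)
cv2.imwrite('pics/w1c.png',a)
E
```

```text
(no output)
```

View pics/w1c.png

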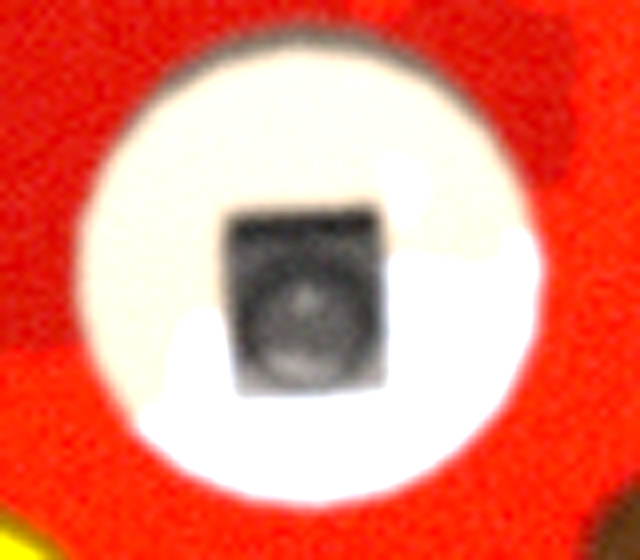

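Request:
{"op": "move_arm", "data": {"series": [[[1, 0, -60, 0, 0, 0, 5], [1, 5, -120, 0, 0, 0, 10], [1, 10, -180, 0, 0, 0, 15], [1, 15, -240, -10, 0, 0, 20], [1, 20, -300, -20, 0, 0, 25], [1, 25, -360, -40, 0, 0, 29], [1, 30, -410, -50, 0, 0, 29], [1, 34, -440, -60, 0, 0, 29]]]}}

```text
t: 2.2
tcp_pos: [0.5375, -0.2234, 0.1907]
ee_rot: [-1.318, -2.851, -0.0]
ft_force: [0.6, 0.0, -0.2]
width: 0.0852
finger_force: 0.0
```

```bash
python3 - <<'E'
from h import *
c,R,t=cam('wrist','w2.png');s=robot.observe();print(s['t'],s['tcp_pos'],s['ee_rot'])
print(proj(c,R,t,(.537,-.223,.034)))
E
```

```text
2.25 [ 0.5371223  -0.2262495   0.18923794] [-1.3206773  -2.84959407  0.00333628]
(np.float64(281.55693783473447), np.float64(187.93534340909648))
```

View pics/w2.png

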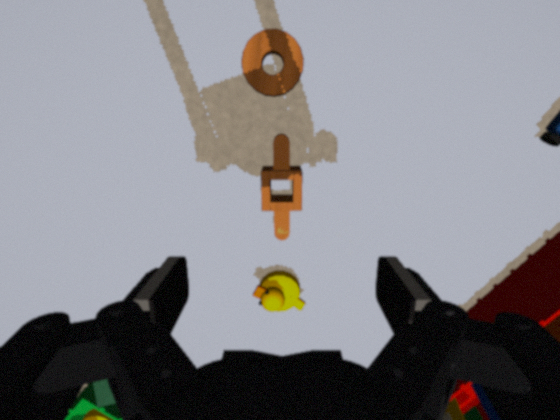

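```bash
python3 - <<'E'
from h import *
# camera pose of w1 relative to tool reproduced from that of now
c,R,t=cam('wrist')
s=robot.observe()
T=cv2.Rodrigues(np.array(s['ee_rot'],float))[0];p=np.array(s['tcp_pos'])
T1=cv2.Rodrigues(np.array([-1.9915,-2.428,.001]))[0];p1=np.array([.503,.217,.2508])
A=R@T; R1=A@T1.T; b=t+R@p; t1=b-R1@p1
print(-R1.T@t1,R1[2])
f=lambda u,v,z:ray(c,R1,t1,245+u/8,145+v/8,z)
print('shoulder',f(309,276,.072))
for z,P in((.072,[(230,213),(378,208)]),(.096,[(238,395),(384,385)])):
    a,b2=[f(*q,z) for q in P];d=b2-a;print(z,a,b2,(a+b2)/2,np.degrees(np.arctan2(d[1],d[0])),np.linalg.norm(d))
print('nosetip',f(306,318,.104))
for n,u,v,z in(('lug',312,68,.03),('pin',379,126,.044)):
    q=ray(c,R1,t1,u,v,z);d=q[:2]-[.503,.216];print(n,q,np.degrees(np.arctan2(d[1],d[0])),np.hypot(*d))
g=lambda u,v,z:ray(c,R,t,u,v,z)
for n,u,v,z in(('tip1',281,134,.028),('tip2',282,239,.028),('hubL',261.5,189,.034),('hubR',302,189,.034),('hubtop far',282,211,.034),('hub near(up)',282,174,.034),('bore',281.5,186,.034)):print(n,g(u,v,z).round(4))
im=cv2.imread('pics/w2.png')
cv2.imwrite('pics/w2c.png',cv2.convertScaleAbs(cv2.resize(im[125:250,235:330],None,fx=4.8,fy=4.8,interpolation=cv2.INTER_CUBIC),alpha=1.5))
E
```

```text
[0.48897955 0.28240363 0.3918157 ] [ 0.05167687 -0.27177385 -0.96097267]
shoulder [0.50269026 0.2191122  0.072     ]
0.072 [0.49119613 0.22515185 0.072     ] [0.50958015 0.22947998 0.072     ] [0.50038814 0.22731592 0.072     ] 13.247814087703057 0.0188866309702795
0.096 [0.4961476  0.20789767 0.096     ] [0.51313352 0.2125575  0.096     ] [0.50464056 0.21022759 0.096     ] 15.340802917691784 0.017613500974143523
nosetip [0.50195402 0.22051246 0.104     ]
lug [0.51029521 0.3342605  0.03      ] 86.4700346128077 0.11848530152377042
pin [0.59218062 0.29036687 0.044     ] 39.824404237889745 0.11611896652469064
tip1 [ 0.5033 -0.1879  0.028 ]
tip2 [ 0.5722 -0.2677  0.028 ]
hubL [ 0.5222 -0.2392  0.034 ]
hubR [ 0.5519 -0.214   0.034 ]
hubtop far [ 0.5515 -0.2433  0.034 ]
hub near(up) [ 0.5278 -0.2153  0.034 ]
bore [ 0.535  -0.2245  0.034 ]
```

View pics/w2c.png

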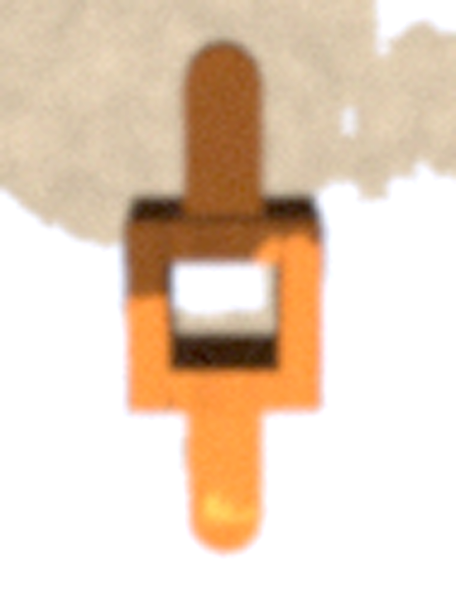

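Request:
{"op": "move_arm", "data": {"series": [[[1, 1, -4.5, -60, 0, 0, 0.5], [1, 1, -4.5, -120, 0, 0, 0.5], [1, 1, -4.5, -160, 0, 0, 0.5], [1, 1, -4.5, -187, 0, 0, 0.5], [1, 1, -4.5, -187, 0, 0, 0.5], [0, 1, -4.5, -187, 0, 0, 0.5], [0, 1, -4.5, -187, 0, 0, 0.5], [0, 1, -4.5, -187, 0, 0, 0.5]]]}}

```text
t: 3.3
tcp_pos: [0.54, -0.2285, 0.0065]
ee_rot: [1.305, 2.853, -0.001]
ft_force: [0.9, -0.9, -0.8]
width: 0.039
finger_force: 61.2
```

Request:
{"op": "move_arm", "data": {"series": [[[0, 0, 0, 0, 0, 0, 0], [0, 0, 0, 0, 0, 0, 0], [0, 0, 0, 0, 0, 0, 0], [0, 0, 0, 0, 0, 0, 0], [0, 0, 0, 20, 0, 0, 0], [0, 0, 0, 60, 0, 0, 0], [0, 0, 0, 120, 0, 0, 0], [0, 0, 0, 140, 0, 0, 0]]]}}

```text
t: 4.3
tcp_pos: [0.5406, -0.2294, 0.1502]
ee_rot: [1.304, 2.849, -0.002]
ft_force: [-0.6, -0.2, -2.3]
width: 0.039
finger_force: 61.5
```

Request:
{"op": "move_arm", "data": {"series": [[[0, 0, 50, 10, 0, 0, -4], [0, -5, 105, 15, 0, 0, -8], [0, -10, 165, 15, 0, 0, -12], [0, -15, 225, 15, 0, 0, -16], [0, -20, 285, 15, 0, 0, -20], [0, -25, 345, 15, 0, 0, -24], [0, -30, 400, 15, 0, 0, -27], [0, -35, 447, 10, 0, 0, -27]]]}}

```text
t: 5.3
tcp_pos: [0.503, 0.2213, 0.1557]
ee_rot: [1.937, 2.472, 0.002]
ft_force: [0.4, -0.5, -1.7]
width: 0.0391
finger_force: 61.4
```

Request:
{"op": "move_arm", "data": {"series": [[[0, 0, 0, 0, 0, 0, 0], [0, 0, 0, 0, 0, 0, 0], [0, 0, 0, 0, 0, 0, 0], [0, 0, 0, 0, 0, 0, 0], [0, 0, 0, 0, 0, 0, 0], [0, 0, 0, 0, 0, 0, 0], [0, 0, 0, 0, 0, 0, 0], [0, 0, 0, 0, 0, 0, 0]]]}}

```text
t: 6.3
tcp_pos: [0.5032, 0.2192, 0.1543]
ee_rot: [-1.938, -2.472, 0.0]
ft_force: [-0.4, 0.5, -1.5]
width: 0.039
finger_force: 61.3
```

```bash
python3 - <<'E'
from h import *
P=[]
for i in range(4):
    c,R,t=cam('wrist','w3.png');s=robot.observe();P.append(np.r_[s['tcp_pos'],-R.T@t]);
print(np.round(P,4),s['ee_rot'],s['t'])
np.savez('w3.npz',R=R,t=t,K=[c['fx'],c['fy'],c['cx'],c['cy']])
im=cv2.imread('pics/w3.png')
cv2.imwrite('pics/w3c.png',cv2.convertScaleAbs(cv2.resize(im[60:300,170:390],None,fx=2.5,fy=2.5,interpolation=cv2.INTER_CUBIC),alpha=1.7))
for p in((.503,.2195,.104),(.503,.2195,.072)):print(proj(c,R,t,p))
E
```

```text
[[0.5032 0.2193 0.1542 0.4874 0.2863 0.2958]
 [0.5032 0.2193 0.1542 0.4874 0.2863 0.2958]
 [0.5032 0.2193 0.1543 0.4874 0.2863 0.2958]
 [0.5032 0.2193 0.1543 0.4874 0.2863 0.2958]] [ 1.93805974e+00  2.47254319e+00 -5.79380903e-05] 6.5
(np.float64(280.61461087993877), np.float64(225.5752582632273))
(np.float64(280.77530821254), np.float64(210.96991083265524))
```

View pics/w3c.png

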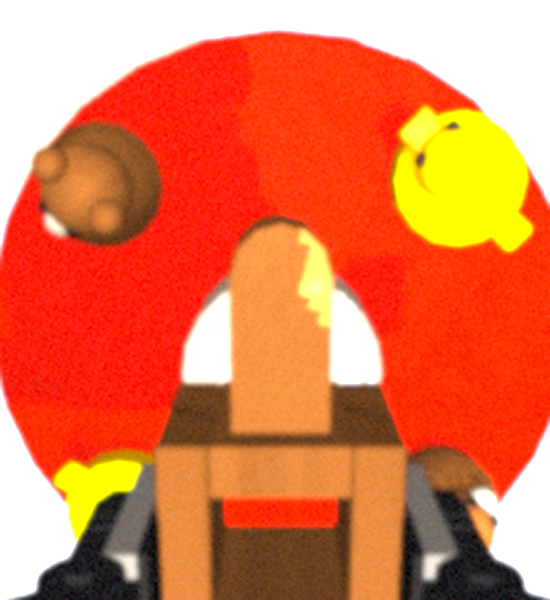

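```bash
python3 - <<'E'
from h import *
from scipy.optimize import least_squares
z=np.load('w3.npz');c=dict(zip(['fx','fy','cx','cy'],z['K']))
R3,t3=z['R'],z['t']
p3=np.array([.503,.2195,.154]);T3=cv2.Rodrigues(np.array([1.938,2.4725,0]))[0]
p1=np.array([.5026,.2172,.2508]);T1=cv2.Rodrigues(np.array([-1.9907,-2.4286,.001]))[0]
R1=R3@T3@T1.T;t1=t3+R3@p3-R1@p1
C1=np.array([.490626,.283954,.392356]);print('C1 rec',-R1.T@t1,'read',C1)
t1=-R1@C1
for f,R,t in(('w1',R1,t1),('w3',R3,t3)):
    h=cv2.cvtColor(cv2.imread(f'pics/{f}.png'),cv2.COLOR_BGR2HSV)
    m=(((h[...,0]<6)|(h[...,0]>174))&(h[...,1]>170)&(h[...,2]>50)).astype(np.uint8)
    m=cv2.morphologyEx(m,cv2.MORPH_CLOSE,np.ones((5,5)))
    cs=max(cv2.findContours(m,0,1)[0],key=cv2.contourArea)[:,0].astype(float)
    P=np.array([ray(c,R,t,u,v,.037)[:2] for u,v in cs])
    for lab,sel in(('all',slice(None)),('down',P[:,1]<.24),('up',P[:,1]>.26)):
        Q=P[sel]
        Q=Q[abs(np.hypot(*(Q-[.503,.219]).T)-.1)<.006]
        r=least_squares(lambda x:np.hypot(*(Q-x[:2]).T)-x[2],[.503,.219,.1],loss='soft_l1',f_scale=.0007)
        print(f,lab,len(Q),r.x.round(4))
for zz in(.15,.166,.184):print(proj(c,R3,t3,(.503,.2195,zz)))
# hub from w3: top face corners/edges at z~.184
g=lambda u,v,zz:ray(c,R3,t3,170+u/2.5,60+v/2.5,zz)
a,b=g(157,446,.184),g(405,446,.184);print('hub near edge',a,b,(a+b)/2,np.linalg.norm(a-b))
print('arm tip',g(281,218,.178),'shoulder L,R',g(183,375,.072),g(382,375,.072))
E
```

```text
C1 rec [0.49013692 0.28456501 0.39263171] read [0.490626 0.283954 0.392356]
w1 all 389 [0.5038 0.2216 0.0964]
w1 down 166 [0.5037 0.2214 0.0963]
w1 up 183 [0.5037 0.2215 0.0965]
w3 all 453 [0.5037 0.2218 0.0965]
w3 down 160 [0.5038 0.2213 0.0964]
w3 up 245 [0.5036 0.2216 0.0967]
(np.float64(280.2746819550015), np.float64(256.47048203607045))
(np.float64(280.1073838544262), np.float64(271.6757554766698))
(np.float64(279.8704796342025), np.float64(293.20734152185867))
hub near edge [0.48012082 0.23804283 0.184     ] [0.51661549 0.24701271 0.184     ] [0.49836816 0.24252777 0.184     ] 0.037580836622396925
arm tip [0.49035269 0.27511781 0.178     ] shoulder L,R [0.47586121 0.21360178 0.072     ] [0.53297375 0.22763837 0.072     ]
```

Request:
{"op": "move_arm", "data": {"series": [[[0, 0.5, 0, -20, 0, 0, 0], [0, 0.5, 0, -35, 0, 0, 0], [0, 0.5, 0, -42, 0, 0, 0], [0, 0.5, 0, -46, 0, 0, 0], [0, 0.5, 0, -48, 0, 0, 0], [0, 0.5, 0, -50, 0, 0, 0], [0, 0.5, 0, -50, 0, 0, 0], [0, 0.5, 0, -50, 0, 0, 0]]]}}

```text
t: 7.5
tcp_pos: [0.5039, 0.2193, 0.1045]
ee_rot: [1.938, 2.472, 0.001]
ft_force: [-0.3, 0.3, -2.1]
width: 0.0389
finger_force: 61.3
```

```bash
python3 - <<'E'
from h import *
c,R,t=cam('wrist','w4.png');s=robot.observe();print(s['tcp_pos'],s['ft_force'],s['torque'])
im=cv2.imread('pics/w4.png')
cv2.imwrite('pics/w4c.png',cv2.convertScaleAbs(cv2.resize(im[150:350,190:370],None,fx=3,fy=3,interpolation=cv2.INTER_CUBIC),alpha=2.0))
E
```

```text
[0.50395812 0.21928757 0.10455663] [-0.0398739   0.21269677 -0.94796802] [-0.00849559 -0.00199167  0.03277539]
```

View pics/w4c.png

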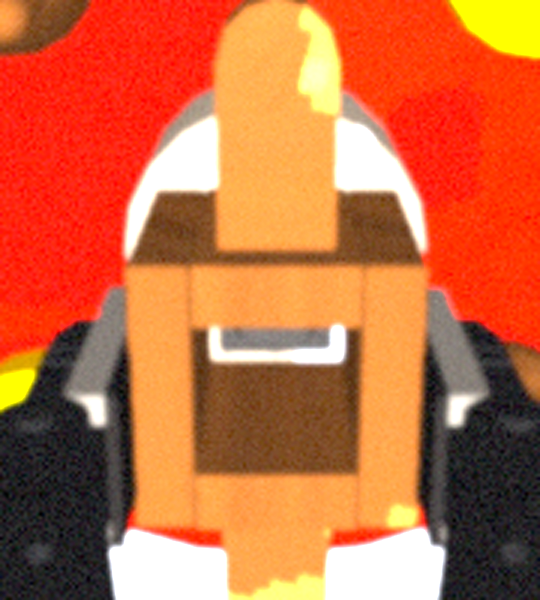

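Request:
{"op": "move_arm", "data": {"series": [[[0, 0, 0, -2, 0, 0, 0], [0, 0, 0, -4, 0, 0, 0], [0, 0, 0, -6, 0, 0, 0], [0, 0, 0, -8, 0, 0, 0], [0, 0, 0, -10, 0, 0, 0], [0, 0, 0, -12, 0, 0, 0], [0, 0, 0, -12, 0, 0, 0], [0, 0, 0, -12, 0, 0, 0]]]}}

```text
t: 8.55
tcp_pos: [0.5036, 0.2192, 0.0922]
ee_rot: [-1.938, -2.472, 0.001]
ft_force: [-0.4, -0.7, -1.8]
width: 0.0394
finger_force: 61.3
```

Request:
{"op": "move_arm", "data": {"series": [[[0, 0, 0, -3, 0, 0, 0], [0, 0, 0, -6, 0, 0, 0], [0, 0, 0, -8, 0, 0, 0], [0, 0, 0, -10, 0, 0, 0], [0, 0, 0, -11, 0, 0, 0], [0, 0, 0, -12, 0, 0, 0], [0, 0, 0, -13, 0, 0, 0], [0, 0, 0, -13, 0, 0, 0]]]}}

```text
t: 9.55
tcp_pos: [0.5038, 0.2192, 0.0792]
ee_rot: [1.938, 2.472, 0.0]
ft_force: [0.1, -1.7, -2.1]
width: 0.039
finger_force: 61.3
```

Request:
{"op": "move_arm", "data": {"series": [[[0, 0, 0, -1, 0, 0, 0], [0, 0, 0, -2, 0, 0, 0], [0, 0, 0, -2.5, 0, 0, 0], [0, 0, 0, -3, 0, 0, 0], [0, 0, 0, -3, 0, 0, 0], [0, 0, 0, -3, 0, 0, 0], [0, 0, 0, -3, 0, 0, 0], [0, 0, 0, -3, 0, 0, 0]]]}}

```text
t: 10.55
tcp_pos: [0.5039, 0.2193, 0.0784]
ee_rot: [1.938, 2.472, -0.0]
ft_force: [-5.0, -2.5, 11.3]
width: 0.0389
finger_force: 63.1
```

Request:
{"op": "move_arm", "data": {"series": [[[0, 0, 0, 1, 0, 0, -3], [0, 0, 0, 1, 0, 0, -7], [0, 0, 0, 1, 0, 0, -11], [0, 0, 0, 1, 0, 0, -15], [0, 0, 0, 1, 0, 0, -19], [0, 0, 0, 1, 0, 0, -23], [0, 0, 0, 1, 0, 0, -27], [0, 0, 0, 1, 0, 0, -30]]]}}

```text
t: 11.55
tcp_pos: [0.503, 0.2186, 0.0784]
ee_rot: [2.513, 1.885, -0.004]
ft_force: [-5.3, -4.0, 8.7]
width: 0.0387
finger_force: 62.7
```

```bash
python3 - <<'E'
from h import *
s=robot.observe();print(s['tcp_pos'],s['ft_force'],s['torque'])
E
```

```text
[0.50296332 0.21855417 0.07840819] [-5.25343828 -3.99288845  8.68343197] [-0.67224972  0.72578625  0.15938923]
```

Request:
{"op": "move_arm", "data": {"series": [[[0, 0, 0, 0, 0, 0, -3], [0, 0, 0, 0, 0, 0, -6], [0, 0, 0, 0, 0, 0, -9], [0, 0, 0, 0, 0, 0, -12], [0, 0, 0, 0, 0, 0, -14], [0, 0, 0, 0, 0, 0, -16], [0, 0, 0, 0, 0, 0, -16], [0, 0, 0, 0, 0, 0, -16]]]}}

```text
t: 12.55
tcp_pos: [0.5021, 0.2187, 0.0784]
ee_rot: [-2.75, -1.519, 0.006]
ft_force: [-7.4, -3.1, 10.5]
width: 0.0392
finger_force: 62.9
```

```bash
python3 - <<'E'
from h import *
c,R,t=cam('wrist','w5.png');s=robot.observe();print(s['tcp_pos'],s['ee_rot'],s['ft_force'],s['torque'])
E
```

```text
[0.50213952 0.21870977 0.07838487] [-2.74955226 -1.51881892  0.00634404] [-7.05760652 -3.28670279 10.11462465] [-0.67862189  0.99944753  0.01605733]
```

View pics/w5.png

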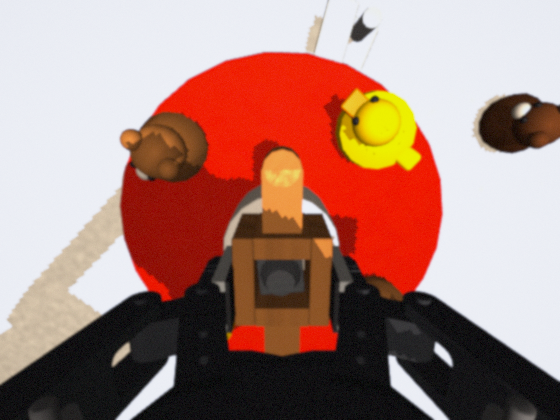

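Request:
{"op": "move_arm", "data": {"series": [[[0, -0.5, -0.3, 0, 0, 0, -2], [0, -0.8, -0.4, 0, 0, 0, -4], [0, -1, -0.5, 0, 0, 0, -5], [0, -1, -0.5, 0, 0, 0, -6], [0, -1, -0.5, 0, 0, 0, -7], [0, -1, -0.5, 0, 0, 0, -8], [0, -1, -0.5, 0, 0, 0, -9], [0, -1, -0.5, 0, 0, 0, -10]]]}}

```text
t: 13.6
tcp_pos: [0.501, 0.2189, 0.0784]
ee_rot: [2.867, 1.283, -0.006]
ft_force: [-7.7, -1.6, 10.1]
width: 0.0393
finger_force: 63.4
```

```bash
python3 - <<'E'
from h import *
s=robot.observe();r=s['ee_rot'];print(s['tcp_pos'],2*np.degrees(np.arctan2(r[1],r[0])),s['ft_force'],s['torque'])
E
```

```text
[0.50095264 0.21888059 0.0783866 ] 48.229461033693596 [-7.68152194 -1.56539523 10.05278498] [-0.25638923  1.14490638  2.16184663]
```

Request:
{"op": "move_arm", "data": {"series": [[[0, 0, 0, 0.5, 0, 0, 1], [0, 0, 0, 1, 0, 0, 2], [0, 0, 0, 1, 0, 0, 2.5], [1, 0, 0, 1, 0, 0, 2.5], [1, 0, 0, 1, 0, 0, 2.5], [1, 0, 0, 1, 0, 0, 2.5], [1, 0, 0, 1, 0, 0, 2.5], [1, 0, 0, 1, 0, 0, 2.5]]]}}

```text
t: 14.6
tcp_pos: [0.5029, 0.2187, 0.0783]
ee_rot: [-2.844, -1.335, -0.0]
ft_force: [0.1, 0.3, 0.2]
width: 0.0855
finger_force: 0.0
```

Request:
{"op": "move_arm", "data": {"series": [[[1, 0, 0, 5, 0, 0, 0], [1, 0, 0, 10, 0, 0, 0], [1, 0, 0, 30, 0, 0, 0], [1, 0, 0, 60, 0, 0, 0], [1, 0, 0, 100, 0, 0, 0], [1, 0, 0, 140, 0, 0, 0], [1, 0, 0, 160, 0, 0, 0], [1, 0, 0, 160, 0, 0, 0]]]}}

```text
t: 15.6
tcp_pos: [0.5043, 0.2192, 0.2411]
ee_rot: [2.843, 1.335, 0.009]
ft_force: [-0.1, -0.6, -0.8]
width: 0.0852
finger_force: 0.0
```

```bash
python3 - <<'E'
from h import *
c,R,t=cam('wrist','w6.png');s=robot.observe();print(s['t'],s['tcp_pos'],s['ft_force'],s['torque'])
im=cv2.imread('pics/w6.png');o=lambda *p:np.round(proj(c,R,t,p),1)
print('axis at z .072,.106,pin:',o(.5037,.2205,.072),o(.5037,.2205,.106),o(.594,.291,.044))
h=cv2.cvtColor(im,cv2.COLOR_BGR2HSV)
# handle: orange-brown pixels near axis
m=((h[...,0]>6)&(h[...,0]<20)&(h[...,1]>120)).astype(np.uint8)
n,l,st,ce=cv2.connectedComponentsWithStats(m)
for i in range(1,n):
    if st[i,4]>60:
        ys,xs=np.where(l==i);r=cv2.minAreaRect(np.c_[xs,ys].astype(np.float32))
        P=cv2.boxPoints(r);print(st[i,4],ce[i].round(1),np.round(r[0],1),np.round(r[1],1),round(r[2],1),ray(c,R,t,*r[0],.095).round(4))
np.savez('w6.npz',R=R,t=t,K=[c['fx'],c['fy'],c['cx'],c['cy']])
E
```

```text
15.65 [0.50309111 0.21881716 0.23903053] [-0.20690568  0.00844578 -0.65697723] [ 0.01298868  0.05685527 -0.0382695 ]
axis at z .072,.106,pin: [278.9 186.8] [278.7 194.9] [303.4  70.5]
652 [406.5 104.7] [404.8 104.7] [33.5 30.3] 8.1 [0.6379 0.2103 0.095 ]
226 [320.4 121.3] [322.3 120. ] [43.  43.8] 81.9 [0.5748 0.246  0.095 ]
965 [217.3 140.2] [217.8 140.4] [35.3 33.8] 40.6 [0.4922 0.2917 0.095 ]
2722 [278.4 189.8] [279.  189.5] [115.  44.] 90.0 [0.5055 0.2222 0.095 ]
797 [335.9 220.4] [336.5 219.5] [33. 31.] 90.0 [0.529  0.1644 0.095 ]
214 [244.8 235.9] [242.9 233.8] [49.4 30.2] 29.1 [0.4504 0.2108 0.095 ]
```

```bash
python3 - <<'E'
from h import *
z=np.load('w6.npz');c=dict(zip(['fx','fy','cx','cy'],z['K']));R,t=z['R'],z['t']
a=[ray(c,R,t,*p,.062) for p in((217.5,140.3),(336.2,220))]
d=a[1]-a[0];print(a,np.degrees(np.arctan2(d[1],d[0])))
w=np.load('w3.npz')
T3=cv2.Rodrigues(np.array([1.938,2.4725,0]))[0];T1=cv2.Rodrigues(np.array([-1.9907,-2.4286,.001]))[0]
R1=w['R']@T3@T1.T;t1=-R1@np.array([.490626,.283954,.392356])
b=[ray(c,R1,t1,*p,.062) for p in((228.5,128),(332,218))]
d=b[1]-b[0];print(b,np.degrees(np.arctan2(d[1],d[0])))
# polar unwrap around rim at z=.03, r=.105-.13 : find bright/dark features
im=cv2.imread('pics/w6.png')
for nm,R_,t_,f in(('before',R1,t1,'w1'),('after',R,t,'w6')):
    im=cv2.cvtColor(cv2.imread(f'pics/{f}.png'),cv2.COLOR_BGR2GRAY).astype(np.float32)
    for r in(.106,.112,.118):
        L=[]
        for th in range(20,110,3):
            p=(.5037+r*np.cos(np.radians(th)),.2208+r*np.sin(np.radians(th)),.033)
            u,v=proj(c,R_,t_,p);L.append(int(cv2.getRectSubPix(im,(1,1),(float(u),float(v)))[0,0]))
        print(nm,r,L)
E
```

```text
[array([0.48556931, 0.29421113, 0.062     ]), array([0.52608808, 0.15185073, 0.062     ])] -74.11252992774688
[array([0.43960583, 0.26053615, 0.062     ]), array([0.56556704, 0.18771681, 0.062     ])] -30.032607087933723
before 0.106 [203, 205, 204, 207, 194, 205, 206, 204, 145, 204, 204, 204, 203, 204, 204, 204, 204, 205, 206, 202, 200, 204, 205, 187, 175, 204, 203, 205, 206, 204]
before 0.112 [204, 206, 204, 205, 200, 203, 148, 166, 155, 204, 205, 205, 203, 203, 203, 202, 205, 204, 204, 204, 202, 203, 204, 176, 180, 204, 203, 205, 205, 204]
before 0.118 [205, 207, 204, 205, 199, 112, 46, 183, 177, 203, 204, 205, 205, 204, 203, 204, 204, 203, 202, 204, 202, 204, 203, 174, 182, 202, 205, 203, 204, 203]
after 0.106 [206, 207, 206, 207, 202, 206, 203, 205, 205, 161, 207, 206, 206, 207, 205, 205, 206, 207, 205, 206, 206, 206, 206, 207, 206, 206, 205, 206, 206, 207]
after 0.112 [205, 205, 206, 204, 201, 205, 200, 205, 205, 164, 205, 207, 207, 205, 206, 205, 205, 207, 204, 206, 205, 206, 206, 206, 207, 205, 206, 205, 205, 205]
after 0.118 [205, 205, 206, 205, 200, 99, 150, 206, 205, 169, 206, 206, 206, 207, 204, 205, 206, 206, 206, 206, 205, 207, 206, 205, 206, 205, 205, 205, 205, 206]
```

```bash
python3 -c "
from bench import robot
print(robot.sign_off())"
```

```text
the job is handed in; nothing more can be done
None
```

The handle is on the shaft the right way up and home on the shoulder, and the carousel is turned clockwise to its stop: the platter moved about 44 degrees, with 2.2 N m of resistance at the end. I let go, backed the gripper clear without touching the other toys, and handed the job in at about 16 s, but the sign-off gave no verdict.

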